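Lamp cover angle check: plug in the probe, hold the sprung lid at the index

ROBOT

A 7-joint arm with a two-finger parallel gripper is mounted at the origin on a cart in front of the work surface, level with it; the furniture and walls round the work are solid. World frame = base frame: x ahead of the robot, y to its left, z up, the work surface at z = 0. Lengths are in m, angles in rad, forces in N, time in s.
With the tool pointing down it reaches from about 0.4 to 0.9 m from the base axis. Payload 5.5 kg.
Tool frame: the origin (TCP) lies where the fingers leave the gripper's body, on its centre line; the fingertips stand 66 mm ahead of it and the grasp point (between the pads) lies 47 mm ahead of it; z points along the fingers, y is the line along which they close (so a half turn about z gives the same grasp; the last joint's range is limited). The gripper opens to 92 mm and grips with 3 to 60 N. Pads are 19 mm wide; open, the fingers measure 130 mm over their backs; the gripper's body (75 mm by 190 mm) begins 47 mm behind the grasp point.
Start: joints at [-0.962, 0.501, -0.427, 1.55, 0.221, 1.138, -0.21], TCP at [0.22, 0.612, 0.292] pointing down, gripper open.
Joint ranges: [-2.88, 2.88], [-0.31, 2.03], [-1.54, 1.56], [0.2, 2.42], [-1.41, 4.55], [0.19, 2.02], [-2.57, 2.57]. Speed limits (rad/s): [2.57, 2.57, 3.14, 3.14, 3.14, 3.14, 3.14].

INTERFACE

Orientations are given as [roll, pitch, yaw] about the fixed x, y, z axes, in that order (R = Rz(yaw) Ry(pitch) Rx(roll)).
In Python, from workcell import sensors, vision, ctrl gives the robot as it stands.
- The arm moves only by the shell command python3 -m inch 'ROWS'. ROWS is JSON, one flat list of numbers, 7 for each row, row after row: the turn, a rotation vector about the world's x, y, z in rad, then the shift along the world's x, y, z in cm, then the opening, from 0 (shut) to 1 (fully open). A call has 1 to 12 rows; each row shifts and turns the commanded pose from where the row before left it; what a row does not reach is not made up. A row lasts 1/10 s, in which the tool goes at most 50 mm and 8.59 degrees, less where a joint would pass 70% of its speed; a pose out of reach is approached as far as the arm can. A call is refused whole if a number of a shift passes 5 or a number of a turn 0.15, either way. A call with a gripper value outside its range is refused whole. The fingers move at their own pace and stop on an object; the grip force is fixed at half the most. Time passes only in rows, so rows that do not move let the fingers close. It gives the time, the measured TCP pose, the force, the opening and the grip force at its end, in the units of the state.
- sensors.sense(): the state, without advancing time (a new reading comes with each control period).
- vision.read_camera(name): name is "scene" or "side" or "wrist"; returns a dict with "pixels" (384x512x3 uint8, red, green, blue), "range_z" (384x512 float32, m along the optical axis (not along the pixel's ray), 0 where there is no reading), "K" (3x3 intrinsics, pixels), "rvec" (rotation vector, rad) and "tvec" (3), from world to camera coordinates, as OpenCV has them; the wrist camera has in their place "T_tool_cam" (4x4, takes a point from camera to tool coordinates, whose origin is the TCP and whose axes are the flange's). Camera axes: x right, y down, z forward; pixel columns grow to the right and rows downward; lengths in m; the calibration is good to about 2 mm. A picture is of the moment at which its call begins: read the wrist's pose just before it.
- ctrl.finish_job(): hands the job in; it is judged then, once.
The state is a dict: "time_s": time; "joint_positions": joint angles; "joint_velocities": joint speeds; "joint_efforts": joint torques, N m; "tool_pos": TCP position; "ee_rot": TCP orientation; "wrist_force": force on the tool from outside, world axes, zero at the start; "torque": the same for the moment, N m; "finger_gap": finger opening in m; "finger_force": force on a finger pad.
Only numpy, scipy, OpenCV 4.12 (cv2) and the standard library are available. Lean on these libraries where they do the work, as an engineer would, in place of code of your own. Each camera call takes 0.05 s, during which the arm holds its last target. There are 200 camera calls.

TASK

Plug the red test probe from its stand fully home into the red terminal on the front deck of the lamp-cover tester, and let go of it. Then lift the tester's sprung lid by its grip bar until the lid stands at the same angle as the red index arm on the quadrant, and finish while holding it steady there with the gripper; the lid springs shut if released. Leave the probe seated, the index arm where it is set, and the solvent bottle and lens cell alone.

Things in the scene. Friction and masses are not known exactly. Their poses are not given: they have to be found in the camera images.
- tester: Grey lamp-cover tester fixed to the bench, 220 (x) x 170 (y) x 72 mm. Origin: centre of its underside; x to its rear (its front faces the robot), y to its left, z up. Its front 60 mm is a deck 56 mm high with a red terminal at left and a black one at right; behind lies the lid. A wire quadrant with white ticks stands 26 mm out from its left flank, up to 155 mm above the bench at the rear.
- red_terminal (a point): Centre of the mouth of the red-ringed terminal, on the deck 56 mm above the bench (tester frame x -80, y +55 mm). A vertical hole 10 mm in diameter, 44 mm deep, with a 2 mm chamfer. The other terminal, ringed black, is 110 mm to the right.
- probe: Red test probe, loose, about 60 g: brass pin 8 mm thick, 40 mm long, tapered tip down, under an upright red handle 18 mm thick, 55 mm high. Origin: on the axis at the shoulder between them; z up along the handle (tip at -40, top at +55 mm). It starts upright in its stand, shoulder on the stand's top 50 mm above the bench; fully home, its shoulder rests on the tester's deck.
- probe_stand: Grey block 50 x 50 x 50 mm, fixed to the bench, with a 10 mm hole in which the probe starts. Origin: centre of its underside.
- lid_plate (a joint): Angle of the lid, rad: 0 closed, grows as its front edge lifts, stop at 1.3. Blue plate 148 mm long, 168 mm wide, 8 mm thick, 0.3 kg, its top 72 mm above the bench when closed, turning about a level line at its rear. A spring closes it: 0.3 N m at 0, growing 0.6 N m per rad, plus its weight: 4 to 8 N upward at the grip bar.
- lid_bar (a point): Centre of the lid's grip bar: black, round, 12 mm thick, along the tester's y, 82 mm free between two posts. Closed, it is 110 mm above the bench, 38 mm above the lid's top, 128 mm in front of the hinge line and 46 mm above it. Its x axis turns with the lid. Pinch it from above, fingers before and behind it; it turns between the pads as the lid lifts.
- lid_hinge (a point): Middle of the lid's hinge line, 64 mm above the bench, 100 mm behind the tester's origin; the line runs along the tester's y. The index arm turns about the same line.
- index_arm (a joint): Angle of the red index arm, rad, measured as the lid's: 0 is level, forward, and it grows upward. It is set somewhere between 0.45 and 0.85 and held by friction. The lid is at the mark when joint lid_plate has the same value.
- index_tip (a point): Round tip of the red index arm, 106 mm from the hinge line, 105 mm to the left of the tester's middle (20 mm outside its flank). Its x axis turns with the arm. A white pointer stub on the lid's left edge comes level with the arm when the angles agree.
- solvent_bottle: White bottle with red pointed cap, 46 mm in diameter, 130 mm tall, loose, a bystander. Origin: centre of its underside.
- lens_cell: Black lens ring, 34 mm in diameter, 14 mm high, loose, a bystander. Origin: centre of its underside.
Not all that is in view belongs to the job. There is more than one size of the probe; the job needs the smaller.

How it is judged:
On the way:
1. the probe is fully home in the red terminal and released, the lid still closed (distance between probe and red_terminal below 0.004 m and angle between probe's own z axis and vertical below 0.12 rad and contact force between the fingers and probe below 0.1 N and value of joint lid_plate below 0.06 rad), for 0.2 s.
At the end, for the whole second after the job is handed in: The probe stands in the red terminal, shoulder within 4 mm of the deck and not leaning, untouched; the lid is held by the fingers (more than 1 N), at rest, within 0.08 rad (4.6 degrees) of the index arm's angle; the index arm has not been moved (6 mm at its tip) (distance between probe and red_terminal below 0.004 m and angle between probe's own z axis and vertical below 0.12 rad and contact force between the fingers and probe below 0.1 N and angle between the x axis of lid_bar and the x axis of index_tip, either way round below 0.08 rad and value of joint lid_plate above 0.3 rad and velocity of joint lid_plate between -0.05 and 0.05 rad/s and contact force between the fingers and lid_plate above 1 N and distance of index_tip from where it was at the start of the episode below 0.006 m); the arm keeps its last pose, push and grip.
It fails at once if the solvent bottle is pushed or tipped (distance of solvent_bottle from where it was at the start of the episode above 0.02 m or angle between solvent_bottle's own z axis and vertical above 0.4 rad).
It fails at once if the lens cell is pushed away (distance of lens_cell from where it was at the start of the episode above 0.02 m).
It fails at once if the index arm is moved (distance of index_tip from where it was at the start of the episode above 0.015 m).
It also fails if it takes over 51 s, if anything falls off the work surface, if the arm or the gripper's body presses on something with over 40 N, if the wrist force passes 120 N, or if a joint passes its speed limit or range.

## Working session

There is one attempt and no reset: what is moved stays moved. The work goes in short steps, Python scripts to look and compute and a shell command to move; the robot and the scene stay as the last step left them, time stands still between calls to the robot, and variables do not carry over. Pictures are saved under pics/ and viewed, at most 10 in all, crops included, and the job is handed in when it is done.

```bash
mkdir -p pics
cat > h.py <<'E'
import numpy as np, cv2
from scipy.spatial.transform import Rotation as R
from workcell import sensors, vision, ctrl
def grab(n):
    s=sensors.sense(); c=vision.read_camera(n)
    if n=="wrist":
        T=np.eye(4); T[:3,:3]=R.from_euler('xyz',s['ee_rot']).as_matrix(); T[:3,3]=s['tool_pos']
        c['M']=T@np.array(c['T_tool_cam'])
    else:
        W=np.eye(4); W[:3,:3]=cv2.Rodrigues(np.array(c['rvec'],float))[0]; W[:3,3]=np.ravel(c['tvec']); c['M']=np.linalg.inv(W)
    np.savez('pics/%s.npz'%n,**{k:np.array(v) for k,v in c.items()})
    return c
def load(n): return np.load('pics/%s.npz'%n)
def pt(c,u,v,r=None):
    r=c['range_z'][int(v),int(u)] if r is None else r
    p=np.linalg.inv(c['K'])@[u,v,1]*r
    return (c['M']@np.append(p,1))[:3]
def ray(c,u,v):
    d=c['M'][:3,:3]@np.linalg.inv(c['K'])@[u,v,1]; return c['M'][:3,3],d/np.linalg.norm(d)
def tri(*a):
    A=0;b=0
    for o,d in a:
        P=np.eye(3)-np.outer(d,d);A=A+P;b=b+P@o
    return np.linalg.solve(A,b)
def save(c,f): cv2.imwrite('pics/'+f,c['pixels'][:,:,::-1])
E
python3 - <<'E'
from h import *
print(sensors.sense())
a=[grab(n) for n in ("scene","side")]
for c in a: print(c['M'][:3,3],c['M'][:3,2])
save(a[0],'scene0.png');save(a[1],'side0.png')
E
```

```text
{'time_s': 0.0, 'joint_positions': array([-0.96183357,  0.50188465, -0.42680312,  1.55146123,  0.22082732,
        1.13826333, -0.21030517]), 'joint_velocities': array([-9.79975038e-04,  1.59057941e-03,  5.97376490e-04, -6.38695081e-05,
       -1.08068822e-03, -4.89172698e-04,  2.95575879e-04]), 'joint_efforts': array([-2.96385570e-04, -5.66587222e+01, -5.81644133e+00, -2.79110295e+01,
       -6.88482192e-02,  3.08359670e-02,  1.77244428e-04]), 'tool_pos': array([0.22014353, 0.61097876, 0.29115152]), 'ee_rot': array([-3.13964156e+00, -6.33663336e-05,  2.79590369e+00]), 'wrist_force': array([ 0.21973306,  0.048438  , -0.3985058 ]), 'torque': array([ 0.04444212, -0.01810335, -0.01404569]), 'finger_force': 0.0, 'finger_gap': 0.09176136003320923}
[ 1.41237694 -0.65573178  0.94362074] [-0.64315793  0.44837267 -0.6207333 ]
[0.45797473 0.83772738 0.47800783] [ 0.08128003 -0.90834907 -0.41023838]
```

View pics/scene0.png

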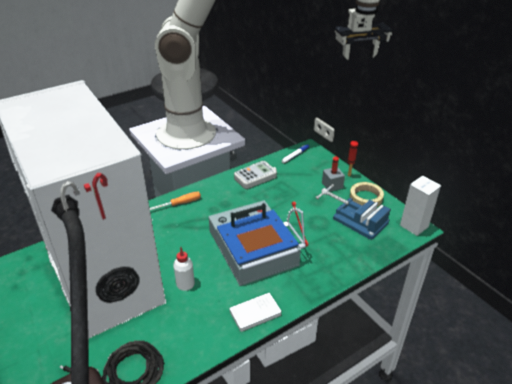

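View pics/side0.png

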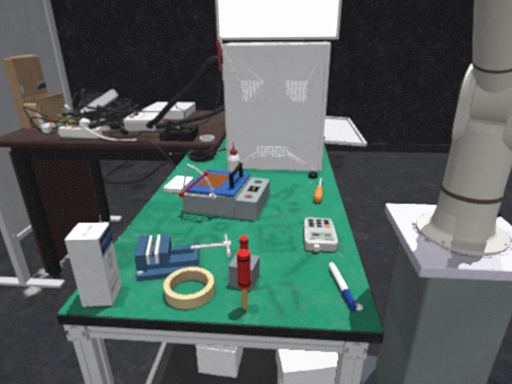

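Scene view: tester at (258,240), stand with a red probe at (335,172), another taller red probe at (353,155), bottle at (184,270). Side view: tester at (230,195), the stand at (244,268) with overlapping red handles, lens cell at (313,175). Candidates for the probe are scene (335,163), on the grey stand, and scene (353,155), which is taller and stands further left. I'll enlarge both.

Run:
```python
from h import *
a=load('scene')['pixels'];b=load('side')['pixels']
def cr(p,u,v,w,h,s): return cv2.resize(p[v:v+h,u:u+w],None,fx=s,fy=s,interpolation=cv2.INTER_CUBIC)[:,:,::-1]
i1=cr(a,310,130,66,75,4);i2=cr(b,200,225,66,75,4);i3=cr(a,200,190,132,100,4);i4=cr(b,170,160,132,75,4)
cv2.imwrite('pics/c1.png',np.vstack([np.hstack([i1,i2]),]))
cv2.imwrite('pics/crop.png',np.hstack([np.vstack([i1,i2])[:600],cv2.resize(np.vstack([i3,i4]),(452,600))]) if 0 else np.hstack([np.vstack([i1,i2]),np.vstack([cv2.resize(i3,(528,300)) if 0 else cr(a,200,195,132,75,4),i4])]))
for n,l in(('scene',[(335,163),(335,157),(333,180),(353,146),(353,155),(352,172),(265,208),(241,213)]),('side',[(244,240),(244,255),(244,280),(244,302),(237,262),(237,270),(313,173)])):
    c=load(n)
    for u,v in l: print(n,u,v,pt(c,u,v).round(3))
```

```text
scene 335 163 [0.543 0.233 0.092]
scene 335 157 [0.534 0.239 0.106]
scene 333 180 [0.557 0.219 0.042]
scene 353 146 [0.536 0.309 0.122]
scene 353 155 [0.537 0.313 0.088]
scene 352 172 [ 0.519  0.342 -0.001]
scene 265 208 [ 0.612 -0.076  0.108]
scene 241 213 [ 0.596 -0.141  0.109]
side 244 240 [0.532 0.244 0.104]
side 244 255 [0.522 0.329 0.127]
side 244 280 [0.523 0.329 0.074]
side 244 302 [0.525 0.322 0.018]
side 237 262 [0.536 0.32  0.105]
side 237 270 [0.546 0.258 0.042]
side 313 173 [ 0.353 -0.377  0.007]
```

View pics/crop.png

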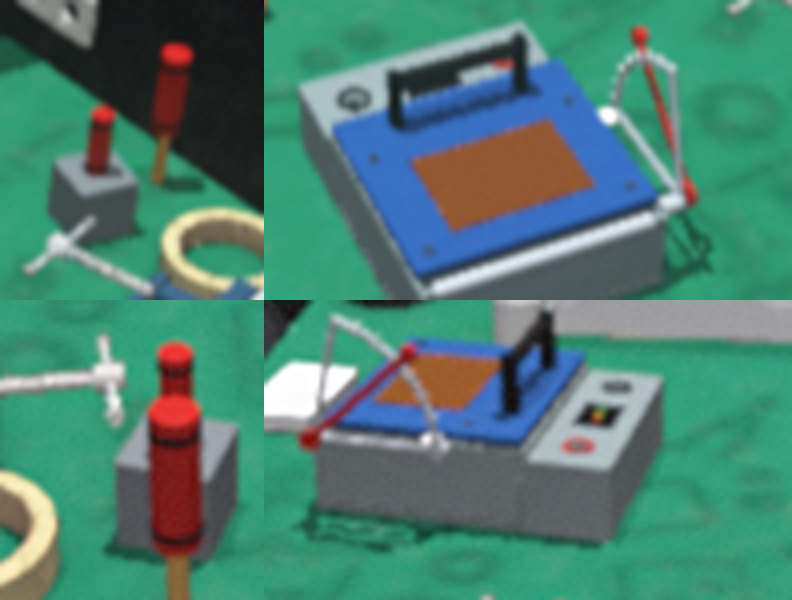

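Top-left crop: the small probe stands in the grey stand (scene 336,158 at its top). The bigger one, thicker and longer, stands free at (353,145). The job wants the small one in the stand: it matches the description and is the smaller. Lower right: the red terminal is at side (248.5,196.5) and black at (258.5,182). The index tip is at side (205.7,173) and scene (294,204).

Run:
```python
from h import *
s=load('scene');d=load('side')
T=lambda a,b:tri(ray(s,*a),ray(d,*b)).round(4)
print('probe top',T((336,158),(244,238.2)))
tip=T((294,203.7),(205.75,173)); hg=T((306.5,243.7),(181.75,194.5))
print('tip',tip,'hinge-left',hg, pt(s,294,203),pt(d,205,173),pt(s,306,244),pt(d,181,194))
print('black',T((222.2,219.5),(258.5,181.8)),'red d',pt(d,248,196))
v,u=np.mgrid[:384,:512]
for n,c in(('scene',s),('side',d)):
    r=c['range_z'].astype(float); P=np.stack([u,v,np.ones_like(u)],-1)@np.linalg.inv(c['K']).T*r[...,None]
    P=P@c['M'][:3,:3].T+c['M'][:3,3]; px=c['pixels'].astype(int)
    blue=(px[...,2]>px[...,0]+50)&(r>0)&(abs(P[...,2]-.072)<.008)&(P[...,1]<.1)
    B=P[blue]; m=cv2.minAreaRect((B[:,:2]*1000).astype(np.float32)); print(n,'lid',m,np.median(B[:,2]))
    bar=(px.max(-1)<70)&(r>0)&(P[...,2]>.1)&(P[...,2]<.122)&(abs(P[...,1]+.1)<.1)&(abs(P[...,0]-.6)<.08)
    B=P[bar]; print(' bar',cv2.minAreaRect((B[:,:2]*1000).astype(np.float32)),B.mean(0),len(B))
    pr=(px[...,0]>px[...,1]+60)&(P[...,2]>.06)&(P[...,2]<.11)&(abs(P[...,1]-.24)<.03)&(abs(P[...,0]-.54)<.05)
    print(' probe surf',P[pr].mean(0) if pr.any() else 0)
    st=(r>0)&(abs(P[...,2]-.05)<.004)&(abs(P[...,1]-.24)<.05)&(abs(P[...,0]-.54)<.05)
    print(' stand',cv2.minAreaRect((P[st][:,:2]*1000).astype(np.float32)),st.sum())
```

```text
probe top [0.5343 0.2408 0.1042]
tip [ 0.6645 -0.0234  0.1358] hinge-left [ 0.7414 -0.039   0.0634] [ 0.67121831 -0.02699181  0.14263006] [ 0.66450912 -0.02285808  0.13725579] [ 0.74764111 -0.0423528   0.06659364] [ 0.74027323 -0.03925657  0.06653178]
black [ 0.5352 -0.1646  0.0554] red d [ 0.55612447 -0.06340719  0.05489776]
scene lid ((652.5384521484375, -129.07827758789062), (170.9945068359375, 153.08070373535156), 79.2303237915039) 0.07258155961127344
 bar ((602.006103515625, -123.25870513916016), (93.31514739990234, 11.070009231567383), 79.66190338134766) [ 0.60166183 -0.12593804  0.11225141] 118
 probe surf [0.53993321 0.23539449 0.09067613]
 stand ((549.7984619140625, 233.78236389160156), (56.2887077331543, 81.36590576171875), 68.91473388671875) 134
side lid ((650.1019897460938, -124.36763000488281), (183.6099090576172, 147.99061584472656), 79.76246643066406) 0.07301369456100179
 bar ((596.0487060546875, -119.39157104492188), (97.71719360351562, 12.272006034851074), 79.4310531616211) [ 0.59619889 -0.10816036  0.11211768] 62
 probe surf [0.53338005 0.24207854 0.09845428]
 stand ((533.5465698242188, 236.87220764160156), (52.00745391845703, 50.743133544921875), 77.9273681640625) 179
```

```bash
python3 -m inch '[0,0,-0.141,3.1,-3.6,0,0.6, 0,0,-0.141,3.1,-3.6,0,0.6, 0,0,-0.141,3.1,-3.6,0,0.6, 0,0,-0.141,3.1,-3.6,0,0.6, 0,0,-0.141,3.1,-3.6,0,0.6, 0,0,-0.141,3.1,-3.6,0,0.6, 0,0,-0.141,3.1,-3.6,0,0.6, 0,0,-0.141,3.1,-3.6,0,0.6, 0,0,-0.141,3.1,-3.6,0,0.6, 0,0,-0.141,3.1,-3.6,0,0.6, 0,0,0,0,0,0,0.6, 0,0,0,0,0,0,0.6]'
python3 - <<'E'
from h import *
c=grab('wrist'); save(c,'w1.png'); s=sensors.sense(); print(s['joint_positions'],s['tool_pos'],s['ee_rot'])
print(pt(load('scene'),325,190),pt(load('scene'),330,182))
print(c['T_tool_cam'],c['K'])
E
```

```text
time_s: 1.3
tool_pos: [0.5309, 0.2499, 0.2917]
ee_rot: [-3.141, 0.001, 1.383]
wrist_force: [-0.0, 0.9, 0.2]
finger_gap: 0.055
finger_force: 0.0
[-0.47683771  0.35557565 -0.01523093  1.72712619  0.00524034  1.06000405
 -0.67825306] [0.5298028  0.25168606 0.29171711] [-3.14030112e+00  9.87449694e-05  1.38622649e+00]
[0.58766227 0.16040391 0.04857588] [0.55444334 0.21051464 0.03624929]
[[ 7.02699529e-04 -9.63987045e-01 -2.65948273e-01  7.04366473e-02]
 [ 9.99999340e-01  4.35647634e-04  1.06314054e-03  3.30185141e-04]
 [-9.08993971e-04 -2.65948844e-01  9.63986715e-01 -9.17290103e-02]
 [ 0.00000000e+00  0.00000000e+00  0.00000000e+00  1.00000000e+00]] [[265.08007393   0.         254.17339711]
 [  0.         265.08007393 192.57115851]
 [  0.           0.           1.        ]]
```

View pics/w1.png

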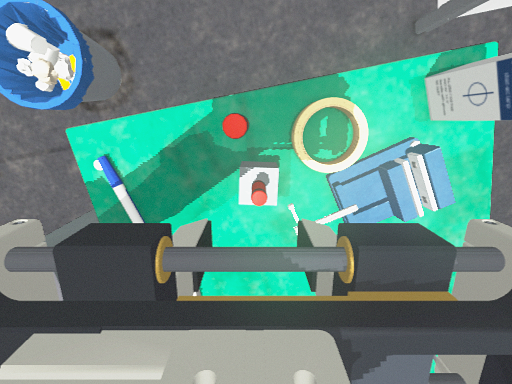

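The wrist view shows the small probe's top at (260,198) on the stand at (259,186), the big probe at (235,126), and the vise handle at (293,208).

Run:
```python
from h import *
w=load('wrist');s=load('scene');d=load('side')
for u,v in((260,198),(262,184),(235,126),(292,208),(258,202)): print(u,v,pt(w,u,v).round(4))
R3=[ray(w,260,198),ray(s,336,158),ray(d,244,238.2)]
print(tri(*R3),tri(R3[0],R3[1]),tri(R3[0],R3[2]))
px=w['pixels'].astype(int); m=((px[...,0]>px[...,1]+60)&(px[...,0]>150)).astype(np.uint8)
n,l,st,ce=cv2.connectedComponentsWithStats(m)
for i in range(1,n):
    if st[i,4]>30: print(st[i],ce[i],pt(w,*ce[i]))
```

```text
260 198 [0.5353 0.2358 0.104 ]
262 184 [0.5398 0.2431 0.0718]
235 126 [0.5255 0.3163 0.1242]
292 208 [0.5734 0.1952 0.0417]
258 202 [0.5323 0.232  0.1051]
[0.5351634  0.23822378 0.10462612] [0.53705377 0.23779057 0.10608048] [0.53415463 0.23497409 0.10198705]
[223 114  24  24 471] [234.37154989 125.52653928] [0.52501729 0.31685602 0.12445201]
[253 182  12   8  63] [258.25396825 185.38095238] [0.53518325 0.24362989 0.07734766]
[251 190  16  16 196] [258.70918367 197.63265306] [0.53399037 0.23673307 0.10490017]
```

```bash
python3 -m inch '[0,0,0,0.4,-1.4,0,0.6, 0,0,0,0,0,-4.5,0.6, 0,0,0,0,0,-4.5,0.6, 0,0,0,0,0,-3.5,0.6, 0,0,0,0,0,-2.5,0.6, 0,0,0,0,0,-1,0.6, 0,0,0,0,0,0,0.6, 0,0,0,0,0,0,0.6,0,0,0,0,0,0,0.6]' && python3 -m inch '[0,0,0,0,0,0,0.1, 0,0,0,0,0,0,0.1, 0,0,0,0,0,0,0.1, 0,0,0,0,0,0,0.1, 0,0,0,0,0,0,0.1, 0,0,0,0,0,0,0.1]'
```

```text
time_s: 2.25
tool_pos: [0.5354, 0.2382, 0.1341]
ee_rot: [3.139, -0.002, 1.386]
wrist_force: [0.1, -0.3, 0.6]
finger_gap: 0.0554
finger_force: 0.0
time_s: 2.85
tool_pos: [0.5343, 0.2375, 0.1322]
ee_rot: [-3.142, 0.0, 1.386]
wrist_force: [-0.4, 0.4, 0.5]
finger_gap: 0.0173
finger_force: 30.0
```

```bash
python3 -m inch '[0,0,0,0,0,2,0.1, 0,0,0,0,0,4,0.1, 0,0,0,0,0,4,0.1, 0,0,0,0.1,-4,2,0.1, 0,0,0,0.1,-4.6,0,0.1, 0,0,0,0.1,-4.6,0,0.1, 0,0,0,0.1,-4.6,0,0.1, 0,0,0,0.1,-4.6,0,0.1, 0,0,0,0.1,-4.6,0,0.1, 0,0,0,0.1,-4.6,0,0.1, 0,0,0,0,-4,0,0.1, 0,0,0,0,-2,0,0.1]' && python3 -m inch '[0,0,0,0,0,0,0.1, 0,0,0,0,0,0,0.1, 0,0,0,0,0,0,0.1, 0,0,0,0,0,0,0.1]'
python3 - <<'E'
from h import *
c=grab('wrist'); save(c,'w2.png'); s=sensors.sense(); print(s['joint_positions'],s['tool_pos'],s['ee_rot'])
cv2.imwrite('pics/w2.png',cv2.resize(c['pixels'],None,fx=1.5,fy=1.5,interpolation=cv2.INTER_CUBIC)[:,:,::-1])
E
```

```text
time_s: 4.05
tool_pos: [0.5404, -0.1435, 0.2522]
ee_rot: [3.141, 0.002, 1.38]
wrist_force: [-0.2, 0.2, -0.2]
finger_gap: 0.0176
finger_force: 30.0
time_s: 4.45
tool_pos: [0.5415, -0.1366, 0.2521]
ee_rot: [-3.141, -0.001, 1.389]
wrist_force: [0.6, 0.3, -0.4]
finger_gap: 0.0176
finger_force: 30.0
[ 0.08490018  0.3505706   0.14117743  1.83929551 -0.05989832  0.95595871
  0.06971905] [ 0.54150462 -0.13682128  0.25218247] [-3.14143983e+00 -5.81925903e-04  1.38833402e+00]
```

View pics/w2.png

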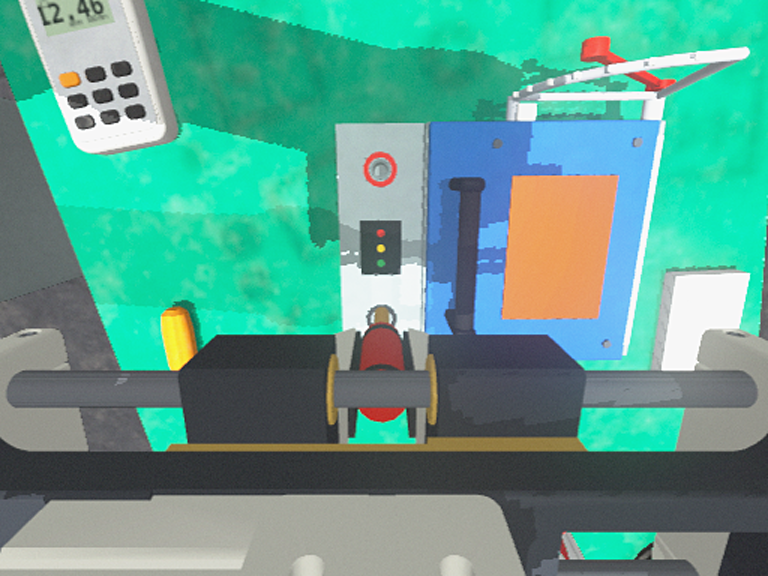

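The red terminal ring is at (380,169) in the 1.5x picture, i.e. (253.3,112.7) in the original. The held probe's tip is at (381,315), above the black terminal. The lid bar runs (463,185)–(465,320).

```bash
python3 - <<'E'
from h import *
w=load('wrist');d=load('side')
px=w['pixels'].astype(int); m=((px[...,0]>px[...,1]+60)&(px[...,0]>140)).astype(np.uint8)
m[:90]=0;m[135:]=0;m[:,:235]=0;m[:,270:]=0
v,u=np.nonzero(m); c,ax,_=cv2.fitEllipse(np.c_[u,v].astype(np.float32)); c=((u.min()+u.max())/2,(v.min()+v.max())/2); print(c,u.mean(),v.mean())
r=ray(w,*c)
k=(0.056-r[0][2])/r[1][2]; print('plane',r[0]+k*r[1]); print('tri',tri(r,ray(d,248.5,196.5)),'depth',pt(w,253,105))
s=sensors.sense(); T=R.from_euler('xyz',s['ee_rot']).as_matrix()
g=s['tool_pos']+T@[0,0,.047]; print('grasp',g)
# predicted pixel of tip on grasp axis
tip=s['tool_pos']+T@[0,0,.047+.035+.040]
q=np.linalg.inv(w['M'])@np.append(tip,1); q=w['K']@q[:3]; print('tip px pred',q[:2]/q[2], tip)
for z in(.056,):
  q=np.linalg.inv(d['M'])@np.append(r[0]+k*r[1],1); q=d['K']@q[:3]; print('side px of ring',q[:2]/q[2])
E
python3 - <<'E'
from h import *
w=load('wrist'); cv2.imwrite('pics/w2c.png',cv2.resize(w['pixels'][95:235,215:295],None,fx=4,fy=4,interpolation=cv2.INTER_CUBIC)[:,:,::-1])
E
```

```text
(np.float64(253.0), np.float64(112.5)) 252.99553571428572 112.4375
plane [ 0.55486886 -0.060205    0.056     ]
tri [ 0.55463279 -0.06020218  0.05489079] depth [ 0.55622574 -0.05282453  0.05426033]
grasp [ 0.54150252 -0.13679308  0.20518248]
tip px pred [253.57419652 205.9157473 ] [ 0.54149916 -0.13674808  0.13018249]
side px of ring [248.32484302 196.13916979]
```

View pics/w2c.png

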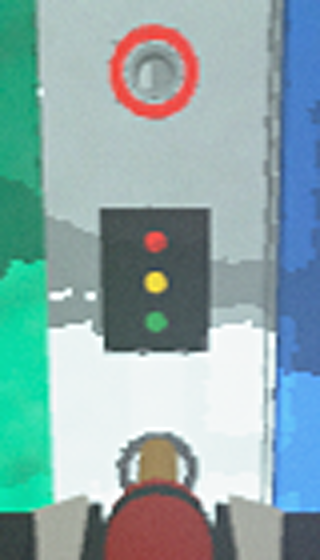

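```bash
python3 -m inch '[0,0,0,0.45,2.5,0,0.1, 0,0,0,0.45,3,0,0.1, 0,0,0,0.45,2.2,0,0.1, 0,0,0,0,0,-2.4,0.1, 0,0,0,0,0,-2.5,0.1, 0,0,0,0,0,-1.2,0.1, 0,0,0,0,0,0,0.1, 0,0,0,0,0,0,0.1, 0,0,0,0,0,0,0.1, 0,0,0,0,0,0,0.1]'
python3 - <<'E'
from h import *
w=grab('wrist');d=grab('side');s=grab('scene')
f=lambda p,u,v,a,b:cv2.resize(p['pixels'][v:v+b,u:u+a],(int(a*6),int(b*6)),interpolation=cv2.INTER_CUBIC)[:,:,::-1]
S=sensors.sense(); print(S['tool_pos'],S['ee_rot'])
cv2.imwrite('pics/c3.png',np.hstack([f(w,229,180,50,66),f(d,225,150,50,66)]))
for n,c in(('w',w),('d',d)):
  for z in(0,.056):
    P=[S['tool_pos'][0],S['tool_pos'][1],z or S['tool_pos'][2]-.122,1]
    q=c['K']@(np.linalg.inv(c['M'])@P)[:3]; print(n,z,q[:2]/q[2])
E
```

```text
time_s: 5.5
tool_pos: [0.5555, -0.0616, 0.1924]
ee_rot: [3.139, -0.0, 1.386]
wrist_force: [0.0, -0.6, -0.9]
finger_gap: 0.0173
finger_force: 30.0
[ 0.55514829 -0.06161702  0.19191279] [ 3.14037448e+00 -2.40856050e-04  1.38556184e+00]
w 0 [252.73873287 205.52493042]
w 0.056 [252.77270908 200.69273665]
d 0 [248.19894608 191.3954807 ]
d 0.056 [248.27605727 195.92321353]
```

View pics/c3.png

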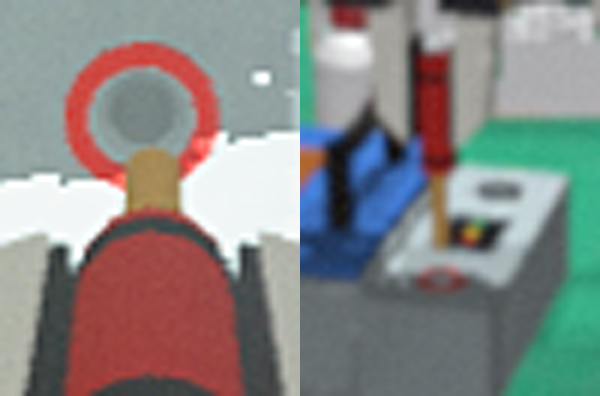

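The ring centre is at wrist (252.7,198.8) and the pin tip at (254.3,206), so the tip sits about 1 mm rearward and 1.5–2 mm right of the hole axis. The side view agrees closely: ring (248.3,196.3), tip (248.5,191.2). I'll nudge it and insert.

```bash
python3 -m inch '[0,0,0,-0.07,0.2,0,0.1, 0,0,0,0,0,0,0.1, 0,0,0,0,0,-0.8,0.1, 0,0,0,0,0,-0.8,0.1, 0,0,0,0,0,-0.8,0.1, 0,0,0,0,0,0,0.1, 0,0,0,0,0,0,0.1]'
```

```text
time_s: 6.35
tool_pos: [0.5539, -0.0593, 0.1667]
ee_rot: [-3.141, -0.0, 1.386]
wrist_force: [0.7, 0.5, -0.6]
finger_gap: 0.0176
finger_force: 30.0
```

```bash
python3 -m inch '[0,0,0,0,0,-1,0.1, 0,0,0,0,0,-1,0.1, 0,0,0,0,0,-0.6,0.1, 0,0,0,0,0,0,0.1, 0,0,0,0,0,0,0.1]'; python3 -m inch '[0,0,0,0,0,-0.2,0.1, 0,0,0,0,0,-0.2,0.1, 0,0,0,0,0,0,0.1, 0,0,0,0,0,0,0.1]'
```

```text
time_s: 6.85
tool_pos: [0.5539, -0.0593, 0.1409]
ee_rot: [-3.141, -0.0, 1.386]
wrist_force: [1.2, 2.2, -1.2]
finger_gap: 0.0171
finger_force: 30.0
time_s: 7.25
tool_pos: [0.5543, -0.0595, 0.1382]
ee_rot: [3.141, -0.0, 1.386]
wrist_force: [-1.9, 1.6, 6.1]
finger_gap: 0.0173
finger_force: 30.0
```

```bash
python3 -m inch '[0,0,0,0,0,-0.1,0.1, 0,0,0,0,0,0,0.1, 0,0,0,0,0,0,0.4, 0,0,0,0,0,0,0.4, 0,0,0,0,0,0,0.4, 0,0,0,0,0,0,0.4]'; python3 -m inch '[0,0,0,0,0,2,0.4, 0,0,0,0,0,3,0.4, 0,0,0,0,0,4,0.4,0,0,0,0,0,0,0.4,0,0,0,0,0,0,0.4,0,0,0,0,0,0,0.4]'
python3 - <<'E'
from h import *
w=grab('wrist');d=grab('side');s=grab('scene')
f=lambda p,u,v,a,b:cv2.resize(p['pixels'][v:v+b,u:u+a],(int(a*5),int(b*5)),interpolation=cv2.INTER_CUBIC)[:,:,::-1]
print(sensors.sense()['tool_pos'])
cv2.imwrite('pics/c4.png',np.hstack([f(d,200,130,80,90),f(s,205,190,70,90)]))
E
```

```text
time_s: 7.85
tool_pos: [0.5538, -0.0597, 0.136]
ee_rot: [-3.141, 0.0, 1.386]
wrist_force: [-0.4, 0.4, 0.7]
finger_gap: 0.0364
finger_force: 0.0
time_s: 8.45
tool_pos: [0.5533, -0.0594, 0.2252]
ee_rot: [-3.14, 0.0, 1.386]
wrist_force: [-0.4, -0.1, -0.3]
finger_gap: 0.037
finger_force: 0.0
[ 0.55319843 -0.0594283   0.22481737]
```

View pics/c4.png

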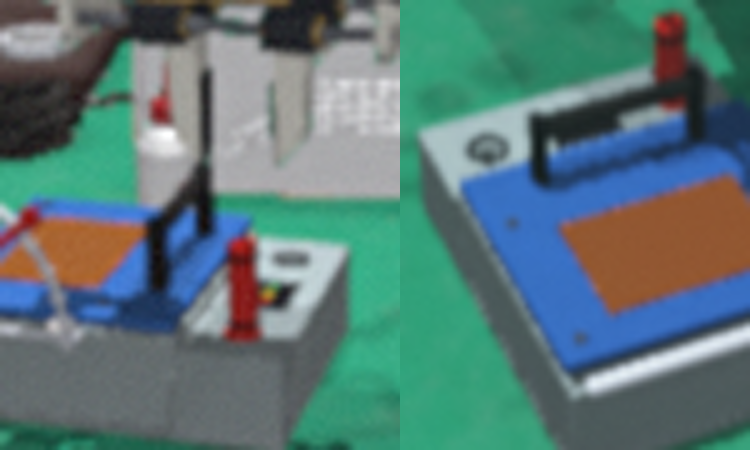

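The probe stands upright in the red terminal, with its top at side (248.6,178) and scene (259,194). The bar's ends are at side (231.4,174)/(241,167) and scene (264,207)/(233.6,213).

Run:
```python
from h import *
s=load('scene');d=load('side')
T=lambda a,b:tri(ray(s,*a),ray(d,*b)).round(4)
print('top',T((259,194),(248.6,178.3)), T((264.3,206.8),(231.4,174)),T((233,213.5),(241.2,167)))
v,u=np.mgrid[:384,:512]
for c in(s,d):
    r=c['range_z'].astype(float); P=np.stack([u,v,np.ones_like(u)],-1)@np.linalg.inv(c['K']).T*r[...,None]
    P=P@c['M'][:3,:3].T+c['M'][:3,3]; px=c['pixels'].astype(int)
    m=(px.max(-1)<70)&(r>0)&(P[...,2]>.1)&(P[...,2]<.122)&(abs(P[...,1]+.12)<.06)&(abs(P[...,0]-.6)<.03)
    print(cv2.minAreaRect((P[m][:,:2]*1000).astype(np.float32)),m.sum())
o=np.array([.5550,-.0600])-(-.08*np.array([.983,-.182])+.055*np.array([.182,.983])); print('origin',o,'bar',o-.028*np.array([.983,-.182]))
```

```text
top [ 0.5545 -0.0569  0.1099] [ 0.6064 -0.0775  0.1119] [ 0.5845 -0.1574  0.1067]
((601.6155395507812, -121.4093017578125), (95.76297760009766, 14.031089782714844), 79.35232543945312) 142
((594.0340576171875, -117.78732299804688), (93.77586364746094, 11.511420249938965), 77.24337768554688) 60
origin [ 0.62363  -0.128625] bar [ 0.596106 -0.123529]
```

```bash
python3 -m inch '[0,0,0,2.2,-3.1,0,0.6, 0,0,0,2.2,-3.1,0,0.6, 0,0,0,0,0,-1,0.6, 0,0,0,0,0,-2.5,0.6, 0,0,0,0,0,-2.2,0.6, 0,0,0,0,0,-1,0.6, 0,0,0,0,0,0,0.6, 0,0,0,0,0,0,0.6, 0,0,0,0,0,0,0.6]' && python3 -m inch '[0,0,0,0,0,0,0.05, 0,0,0,0,0,0,0.05, 0,0,0,0,0,0,0.05, 0,0,0,0,0,0,0.05, 0,0,0,0,0,0,0.05, 0,0,0,0,0,0,0.05, 0,0,0,0,0,0,0.05]'
```

```text
time_s: 9.5
tool_pos: [0.5988, -0.1215, 0.1604]
ee_rot: [3.14, -0.0, 1.386]
wrist_force: [0.9, 0.1, -0.1]
finger_gap: 0.0551
finger_force: 0.0
time_s: 10.2
tool_pos: [0.5966, -0.1212, 0.159]
ee_rot: [-3.138, -0.0, 1.386]
wrist_force: [-6.0, 1.0, 5.2]
finger_gap: 0.0111
finger_force: 30.0
```

```bash
python3 -m inch '[0,0,0,0.32,-0.06,0.75,0.05, 0,0,0,0.32,-0.06,0.75,0.05, 0,0,0,0,0,0,0.05, 0,0,0,0.4,-0.07,0.7,0.05, 0,0,0,0.4,-0.08,0.71,0.05, 0,0,0,0,0,0,0.05, 0,0,0,0.48,-0.09,0.65,0.05, 0,0,0,0.48,-0.09,0.65,0.05, 0,0,0,0,0,0,0.05, 0,0,0,0,0,0,0.05]' && python3 -m inch '[0,0,0,0.55,-0.1,0.59,0.05, 0,0,0,0.56,-0.11,0.59,0.05, 0,0,0,0,0,0,0.05, 0,0,0,0.62,-0.11,0.52,0.05, 0,0,0,0.62,-0.12,0.51,0.05, 0,0,0,0,0,0,0.05, 0,0,0,0,0,0,0.05]'
```

```text
time_s: 11.2
tool_pos: [0.6188, -0.1251, 0.2006]
ee_rot: [-3.133, -0.0, 1.386]
wrist_force: [-11.2, 2.1, 1.6]
finger_gap: 0.0112
finger_force: 30.0
time_s: 11.9
tool_pos: [0.6415, -0.1292, 0.2241]
ee_rot: [-3.131, -0.001, 1.386]
wrist_force: [-18.6, 5.2, 12.7]
finger_gap: 0.011
finger_force: 30.0
```

```bash
python3 -m inch '[0,0,0,0.4,-0.07,0.4,0.05, 0,0,0,0.5,-0.09,0.36,0.05, 0,0,0,0,0,0,0.05, 0,0,0,0.42,-0.08,0.24,0.05, 0,0,0,0,0,0,0.05, 0,0,0,0,0,0,0.05, 0,0,0,0,0,0,0.05]'
python3 - <<'E'
from h import *
w=grab('wrist');d=grab('side');s=grab('scene')
f=lambda p,u,v,a,b:cv2.resize(p['pixels'][v:v+b,u:u+a],(int(a*5),int(b*5)),interpolation=cv2.INTER_CUBIC)[:,:,::-1]
cv2.imwrite('pics/c5.png',np.hstack([f(d,170,120,90,100),f(s,255,170,70,100)]))
# plane fit of lid top (blue/orange) from the depth
v,u=np.mgrid[:384,:512]
for c in(s,d,w):
    r=c['range_z'].astype(float); P=np.stack([u,v,np.ones_like(u)],-1)@np.linalg.inv(c['K']).T*r[...,None]
    P=P@c['M'][:3,:3].T+c['M'][:3,3]; px=c['pixels'].astype(int)
    q=(P[...,:2]-[.6245,-.127])@np.array([[.983,.182],[-.182,.983]])
    m=((px[...,2]>px[...,0]+50)|(px[...,0]>px[...,2]+50))&(r>0)&(P[...,2]>.075)&(abs(q[...,1])<.08)&(q[...,0]>-.02)&(q[...,0]<.1)
    if m.sum()<30: print('few',m.sum());continue
    X=q[...,0][m];Z=P[...,2][m]
    for _ in range(5):
        k=np.polyfit(X,Z,1); e=abs(Z-np.polyval(k,X)); g=e<max(.006,np.median(e)*2); X,Z=X[g],Z[g]
    print('lid angle',-np.arctan(k[0]),len(X),e.mean())
E
```

```text
time_s: 12.6
tool_pos: [0.6556, -0.1317, 0.2346]
ee_rot: [-3.134, -0.001, 1.386]
wrist_force: [-14.8, 4.7, 11.8]
finger_gap: 0.0106
finger_force: 30.0
lid angle 0.6933164312703112 2517 0.002084449005241227
lid angle -1.0125091565763231 61 0.0018446428289541573
lid angle 0.6878107220401933 14006 0.0008467192995060393
```

View pics/c5.png

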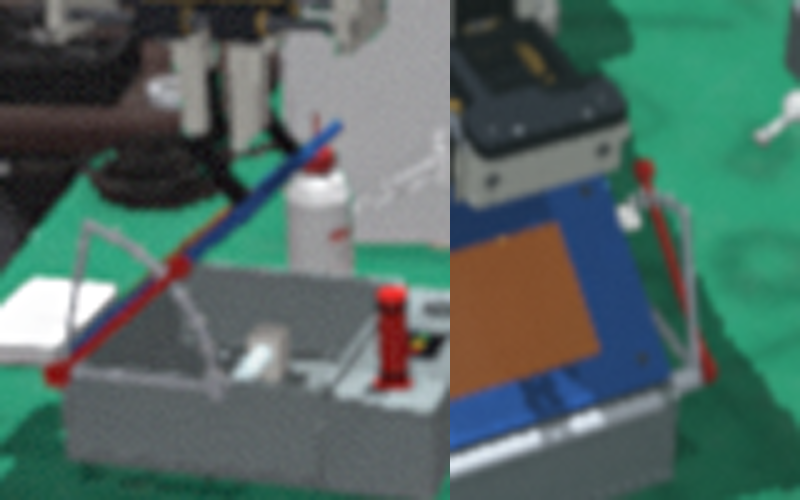

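Side view: the lid's edge lies nearly along the arm, with tip (206,173.4) and pivot (181.6,194.6), and the probe is still seated. Next is a closer measurement of the arm's angle.

Run:
```python
from h import *
s=load('scene');d=load('side');w=load('wrist')
A=np.array([[.983,.182],[-.182,.983]]); o=np.array([.6245,-.127])
tip=tri(ray(s,294,204.2),ray(d,206,173.4));hg=tri(ray(s,306.6,244.5),ray(d,181.6,194.6))
t,h=(tip[:2]-o)@A,(hg[:2]-o)@A; print('tip',t,tip[2],'hinge',h,hg[2],'ang',np.arctan2(tip[2]-hg[2],h[0]-t[0]),np.hypot(tip[2]-hg[2],h[0]-t[0]))
v,u=np.mgrid[:384,:512]
for n,c in(('s',s),('d',d),('w',w)):
    K=np.linalg.inv(c['K']); D=np.stack([u,v,np.ones_like(u)],-1)@K.T@c['M'][:3,:3].T; O=c['M'][:3,3]
    px=c['pixels'].astype(int); r=c['range_z']
    # intersect every red pixel's ray with the arm plane y_t=.105
    ny=A[:,1]; k=(.105-(O[:2]-o)@ny)/(D[...,:2]@ny); P=O+k[...,None]*D
    x=(P[...,:2]-o)@A[:,0]; z=P[...,2]
    red=(px[...,0]>px[...,1]+50)&(px[...,0]>px[...,2]+50)
    m=red&(k>0)&(x>.005)&(x<.115)&(z>.05)&(z<.155)&((abs(k-r)<.03))
    if m.sum()<15: print(n,'few',m.sum());continue
    X,Z=x[m],z[m]
    for _ in range(4):
        dd=np.c_[X,Z].astype(np.float32); f=cv2.fitLine(dd,cv2.DIST_HUBER,0,.01,.01).ravel()
        e=abs((X-f[2])*f[1]-(Z-f[3])*f[0]); X,Z=X[e<.006],Z[e<.006]
    print(n,len(X),'ang',np.arctan(-f[1]/f[0]),'x',X.min(),X.max(),'z',Z.min(),Z.max(), 'z at x=.1',f[3]+(.1-f[2])*f[1]/f[0])
S=sensors.sense();print(S['tool_pos'])
```

```text
tip [0.02033618 0.10894061] 0.13439173561246603 hinge [0.10029419 0.10702309] 0.062385607110382345 ang 0.7331184761612122 0.10760188777419243
s 35 ang 0.69493985 x 0.020550828027653206 0.11132926358000454 z 0.06458114292675388 0.141718225053453 z at x=.1 0.076898046
d 80 ang 0.73757833 x 0.01653277437982806 0.10558088946444426 z 0.058783106563229215 0.1412645109462755 z at x=.1 0.06336417
w 248 ang 0.7893716 x 0.014336081492110166 0.1066584342032401 z 0.05510860699008013 0.14539194926535645 z at x=.1 0.05420086
[ 0.65560682 -0.13168294  0.23458225]
```

```bash
cat > lid.py <<'E'
from h import *
A=np.array([[.983,.182],[-.182,.983]]); o=np.array([.6245,-.127])
v,u=np.mgrid[:384,:512]
d=grab('side'); K=np.linalg.inv(d['K']); D=np.stack([u,v,np.ones_like(u)],-1)@K.T@d['M'][:3,:3].T; O=d['M'][:3,3]; px=d['pixels'].astype(int)
for name,y,m0 in(('lid',.084,(px[...,2]>px[...,0]+40)&(px[...,2]>px[...,1]+15)),('arm',.105,(px[...,0]>px[...,1]+50)&(px[...,0]>px[...,2]+50))):
    k=(y-(O[:2]-o)@A[:,1])/(D[...,:2]@A[:,1]); P=O+k[...,None]*D; x=(P[...,:2]-o)@A[:,0]; z=P[...,2]
    hi=.015 if name=='lid' else .112
    m=m0&(x>-.06)&(x<hi)&(z>.058)&(z<.2)&(abs(k-d['range_z'])<.04)
    X,Z=x[m],z[m]
    for _ in range(4):
        f=cv2.fitLine(np.c_[X,Z].astype(np.float32),cv2.DIST_HUBER,0,.01,.01).ravel(); e=abs((X-f[2])*f[1]-(Z-f[3])*f[0]); X,Z=X[e<.006],Z[e<.006]
    print(name,len(X),np.arctan(-f[1]/f[0]),'centroid from hinge',np.arctan2(f[3]-.064,.1-f[2]),X.min(),X.max())
w=grab('wrist'); P=np.stack([u,v,np.ones_like(u)],-1)@np.linalg.inv(w['K']).T*w['range_z'].astype(float)[...,None]; P=P@w['M'][:3,:3].T+w['M'][:3,3]; q=w['pixels'].astype(int)
xy=(P[...,:2]-o)@A
m=((q[...,2]>q[...,0]+50)|(q[...,0]>q[...,2]+50))&(P[...,2]>.075)&(abs(xy[...,1])<.08)&(xy[...,0]>-.02)&(xy[...,0]<.1)
X,Z=xy[...,0][m],P[...,2][m]
for _ in range(5):
    k=np.polyfit(X,Z,1); e=abs(Z-np.polyval(k,X)); X,Z=X[e<.006],Z[e<.006]
print('wrist lid',-np.arctan(k[0])); S=sensors.sense(); print(S['tool_pos'],S['wrist_force'],S['finger_force'],S['joint_velocities'].max())
E
python3 lid.py
```

```text
lid 45 0.7811027 centroid from hinge 0.73182595 -0.02509890369427593 0.013521138422758556
arm 81 0.73644775 centroid from hinge 0.7295246 0.01653277437982806 0.10558088946444426
wrist lid -1.3204157819881719
[ 0.65560766 -0.1316737   0.23460191] [-15.57453011   4.19735438  11.24657576] 29.98599261045456 0.0010557725138103998lid.py:18: RankWarning: Polyfit may be poorly conditioned
  k=np.polyfit(X,Z,1); e=abs(Z-np.polyval(k,X)); X,Z=X[e<.006],Z[e<.006]
lid.py:18: RankWarning: Polyfit may be poorly conditioned
  k=np.polyfit(X,Z,1); e=abs(Z-np.polyval(k,X)); X,Z=X[e<.006],Z[e<.006]
lid.py:18: RankWarning: Polyfit may be poorly conditioned
  k=np.polyfit(X,Z,1); e=abs(Z-np.polyval(k,X)); X,Z=X[e<.006],Z[e<.006]
lid.py:18: RankWarning: Polyfit may be poorly conditioned
  k=np.polyfit(X,Z,1); e=abs(Z-np.polyval(k,X)); X,Z=X[e<.006],Z[e<.006]
```

```bash
python3 -m inch '[0,0,0,0.2,-0.03,0.1,0.05, 0,0,0,0.2,-0.03,0.1,0.05, 0,0,0,0,0,0,0.05, 0,0,0,0,0,0,0.05, 0,0,0,0,0,0,0.05, 0,0,0,0,0,0,0.05, 0,0,0,0,0,0,0.05, 0,0,0,0,0,0,0.05]'
python3 - <<'E'
from h import *
v,u=np.mgrid[:384,:512]
for n in('scene','wrist'):
    c=grab(n); r=c['range_z'].astype(float); P=np.stack([u,v,np.ones_like(u)],-1)@np.linalg.inv(c['K']).T*r[...,None]
    P=P@c['M'][:3,:3].T+c['M'][:3,3]; px=c['pixels'].astype(int)
    q=(P[...,:2]-[.6245,-.127])@np.array([[.983,.182],[-.182,.983]])
    m=((px[...,2]>px[...,0]+50)|(px[...,0]>px[...,2]+50))&(r>0)&(P[...,2]>.075)&(abs(q[...,1])<.08)&(q[...,0]>-.02)&(q[...,0]<.1)
    X=q[...,0][m];Z=P[...,2][m]
    for _ in range(5):
        k=np.polyfit(X,Z,1); e=abs(Z-np.polyval(k,X)); g=e<max(.006,np.median(e)*2); X,Z=X[g],Z[g]
    print(n,'lid',-np.arctan(k[0]),len(X))
    if n=='scene': print('probe top',pt(c,259,194))
E
python3 lid.py 2>/dev/null
```

```text
time_s: 13.65
tool_pos: [0.6599, -0.1324, 0.2372]
ee_rot: [-3.134, -0.001, 1.386]
wrist_force: [-17.1, 4.7, 13.8]
finger_gap: 0.0114
finger_force: 30.0
scene lid 0.7277389526619449 2455
probe top [ 0.73247132 -0.17987882  0.28087386]
wrist lid 0.7243859105284325 13606
lid 38 0.7736976 centroid from hinge 0.7634127 -0.022568057185394504 0.013161800756766031
arm 81 0.7296279 centroid from hinge 0.7261866 0.01653277437982806 0.10558088946444426
wrist lid -1.2380472392347834
[ 0.65988882 -0.13238362  0.2372444 ] [-16.15878118   4.73321073  13.84941672] 29.987751245498657 0.0018541853301854735
```

```bash
python3 -c "
from workcell import ctrl
print(ctrl.finish_job())"
```

```text
the job is handed in; nothing more can be done
None
```

I plugged the small red probe fully into the red terminal and released it. The job is handed in with the gripper holding the lid at about 0.73 rad, against about 0.73 rad measured for the index arm. The arm has not moved and the bottle and lens cell were not touched; the hand-in returned no verdict.

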